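Load the vial block and hold it in the shaker's corner

TASK

Stand the two vials from the bench upright in the two bores of the aluminium block, either vial in either bore, while the block is still away from the shaker's stops. Then slide the loaded block along the platform, turning it square, into the corner until its long side bears firmly on the orange far stop and its end on the blue left stop at once, and finish while you are still pressing it against both stops: do not let go. Keep the vials from toppling and leave the bottle, the jar and the beaker where they stand.

Things in the scene. Friction and masses are not known exactly. Their poses are not given: they have to be found in the camera images.
- shaker: laboratory shaker, fixed to the bench: white housing 250 x 250 mm with a flat black platform on top, 240 x 240 mm, whose surface is 55 mm above the bench. Platform and stops are of slick PTFE-like plastic (friction about 0.12). Origin at the centre of its underside, on the bench; x points to the orange far stop, y to the blue left stop, z up. It is turned by up to 0.3 rad
- corner (a point): inner corner of the two stops at the level of the platform surface, 75 mm along x and 85 mm along y from the shaker's centre; axes as the shaker's. With the block home, its grip point lies 28 mm back along x and 58 mm back along y from here
- far_stop: fixed orange bar on the platform, 160 mm along the shaker's y, 14 mm thick, 30 mm high. Origin at the middle of its inner face (facing shaker -x), at its foot; axes as the shaker's
- left_stop: fixed blue bar on the platform, 130 mm along the shaker's x, 14 mm thick, 30 mm high. Origin at the middle of its inner face (facing shaker -y), at its foot; axes as the shaker's
- block: loose aluminium vial block lying flat on the platform, 56 mm in its x, 116 mm in its y, 32 mm high, about 0.3 to 0.6 kg, two bores and a black grip fin on top. Origin at the centre of its underside. It starts clear of both stops, turned by up to 0.25 rad from square; its x and y are to be brought in line with the shaker's x and y
- block_grip (a point): middle of the black grip fin that stands in the centre of the block's top: fin 14 mm thick in the block's x, 36 mm long in its y, rising from 32 to 70 mm above the block's underside; this point is 54 mm above the underside. Axes as the block's
- bore_left (a point): centre of the mouth, at the level of the block's top (32 mm above its underside), of the bore on the block's +y side, 40 mm from the fin's centre; bore 26 mm wide, 24 mm deep, chamfered
- bore_right (a point): the same for the bore on the block's -y side
- vial_amber_mid (a point): capped amber glass vial, 23 mm diameter, 76 mm tall, silver cap 21 mm wide over the top 12 mm, 45 g, standing on the bench. This point is on its axis half-way up, 38 mm above its underside; z along the axis. Seated in a bore, it is 14 mm above the bore's mouth
- vial_green_mid (a point): capped green glass vial of the same size with a blue cap; point half-way up as for the other
- vial_amber: the amber vial, origin at the centre of its underside
- vial_green: the green vial, origin at the centre of its underside
- orange_bottle: bystander: clear bottle with orange cap, 64 mm diameter, 105 mm tall; origin at the centre of its underside
- brown_jar: bystander: brown jar with white lid, 48 mm diameter, 75 mm tall; origin at the centre of its underside
- beaker: bystander: glass beaker, 68 mm wide, 85 mm tall; origin at the centre of its underside
Not all that is in view belongs to the job. What is shaped like the block but turquoise is not meant.

How it is judged:
On the way, in this order (a step that is already met when the one before it is completed fails the run):
1. both vials stand released in the bores while the block is still at least 10 mm short of its place at each stop (((horizontal distance between vial_amber_mid and bore_left below 0.005 m and z of vial_amber_mid in the frame of bore_left between 0.008 and 0.017 m and angle between vial_amber_mid's own z axis and vertical below 0.2 rad) or (horizontal distance between vial_amber_mid and bore_right below 0.005 m and z of vial_amber_mid in the frame of bore_right between 0.008 and 0.017 m and angle between vial_amber_mid's own z axis and vertical below 0.2 rad)) and ((horizontal distance between vial_green_mid and bore_left below 0.005 m and z of vial_green_mid in the frame of bore_left between 0.008 and 0.017 m and angle between vial_green_mid's own z axis and vertical below 0.2 rad) or (horizontal distance between vial_green_mid and bore_right below 0.005 m and z of vial_green_mid in the frame of bore_right between 0.008 and 0.017 m and angle between vial_green_mid's own z axis and vertical below 0.2 rad)) and contact force between each of vial_amber, vial_green and the fingers below 0.2 N and x of block_grip in the frame of corner below -0.038 m and y of block_grip in the frame of corner below -0.068 m), for 0.2 s.
2. the loaded block bears on both stops, square in the corner (contact force between block and far_stop above 2 N and contact force between block and left_stop above 2 N and x of block_grip in the frame of corner above -0.031 m and y of block_grip in the frame of corner above -0.061 m and z of block_grip in the frame of corner between 0.051 and 0.057 m and angle between the x axis of block_grip and the x axis of shaker, either way round below 0.035 rad and angle between block_grip's own z axis and vertical below 0.04 rad), for 0.2 s.
At the end, for the whole second after the job is handed in: The block lies flat on the platform in the corner (within 3 mm of both stops, square within 2 degrees), bears with more than 2 N on each stop, the robot's fingers still press on it, and both vials stand seated in its bores, not gripped; bystanders within 20 mm of their starts (all of step 2 and ((horizontal distance between vial_amber_mid and bore_left below 0.005 m and z of vial_amber_mid in the frame of bore_left between 0.008 and 0.017 m and angle between vial_amber_mid's own z axis and vertical below 0.2 rad) or (horizontal distance between vial_amber_mid and bore_right below 0.005 m and z of vial_amber_mid in the frame of bore_right between 0.008 and 0.017 m and angle between vial_amber_mid's own z axis and vertical below 0.2 rad)) and ((horizontal distance between vial_green_mid and bore_left below 0.005 m and z of vial_green_mid in the frame of bore_left between 0.008 and 0.017 m and angle between vial_green_mid's own z axis and vertical below 0.2 rad) or (horizontal distance between vial_green_mid and bore_right below 0.005 m and z of vial_green_mid in the frame of bore_right between 0.008 and 0.017 m and angle between vial_green_mid's own z axis and vertical below 0.2 rad)) and contact force between each of vial_amber, vial_green and the fingers below 0.2 N and contact force between the fingers and block above 1 N); the arm keeps its last pose, push and grip.
It fails at once if a bystander is moved by more than 20 mm (distance of any of orange_bottle, brown_jar, beaker from where it was at the start of the episode above 0.02 m).
It fails at once if a vial topples (angle between any of vial_amber_mid, vial_green_mid's own z axis and vertical above 0.7 rad).
It also fails if it takes over 72 s, if anything falls off the work surface, if the arm or the gripper's body presses on something with over 40 N, if the wrist force passes 120 N, or if a joint passes its speed limit or range.

ROBOT

A 6-joint arm with a two-finger parallel gripper is mounted at the origin on the work surface. World frame = base frame: x ahead of the robot, y to its left, z up, the work surface at z = 0. Lengths are in m, angles in rad, forces in N, time in s.
With the tool pointing down it reaches from about 0.325 to 0.75 m from the base axis. Payload 7.6 kg.
Tool frame: the origin (TCP) lies midway between the tips of the shut fingers; the grasp point (between the pads) lies 19 mm behind it; z points along the fingers, x is the direction in which the jaws open and shut, and the axes are right-handed (so a half turn about z gives the same grasp; the last joint's range is limited). The gripper opens to 85 mm and grips with 20 to 120 N. Pads are 22 mm wide; open, the fingers measure 114 mm over their backs; the gripper's body (76 mm by 85 mm) begins 54 mm behind the grasp point. The pads swing forward as they close: fully open they stand 13 mm farther back than shut.
Start: joints at [1.152, 0.052, 1.401, -0, 1.689, -0.07], TCP at [0.179, 0.493, 0.231] pointing down, gripper open.
Joint ranges: [-2.9, 2.9], [-0.91, 2.17], [0.12, 2.37], [-1.06, 4.2], [0.26, 2.73], [-2.93, 2.93]. Speed limits (rad/s): [2.57, 2.57, 3.01, 3.14, 3.14, 3.14].

INTERFACE

Orientations are given as [roll, pitch, yaw] about the fixed x, y, z axes, in that order (R = Rz(yaw) Ry(pitch) Rx(roll)).
In Python, from station import sense, capture, camera_info, finish_job gives the robot as it stands. The module is installed in compiled form; this text tells all that it offers.
- The arm moves only by the tool play_rows, never from a script. Its argument "steps" is a list of rows, each a list of 3 entries, a list of its own where there are three numbers: the shift along the world's x, y, z in cm, then the turn, a rotation vector about the world's x, y, z in rad, then the closure, from 0 (fully open) to 1 (shut). A call has 1 to 10 rows; each row is the pose to reach, as a shift and turn from the pose measured when the call began; what a row does not reach only later rows make up. A row lasts 1/10 s, in which the tool goes at most 50 mm and 8.59 degrees, less where a joint would pass 70% of its speed; a pose out of reach is approached as far as the arm can. A call with a gripper value outside its range is refused whole. The fingers move at their own pace and stop on an object; "force" is the grip in N (left out, the last holds). Time passes only in rows, so rows that repeat a pose let the fingers close. It gives the time, the measured TCP pose, the force and the opening at its end, in the units of the state.
- sense(): the state, without advancing time (a new reading comes with each control period).
- capture(name): name is "side" or "top"; returns the picture (480x640x3 uint8, blue, green, red); there is no depth.
- camera_info(name): a dict with "fx", "fy", "cx", "cy" (pixels), "dist_coeffs" ([k1, k2, p1, p2, k3] as OpenCV has them; the pictures are not rectified), "camera_from_world" (4x4, takes a point from world to camera coordinates). Camera axes: x right, y up, looking along -z (the intrinsics and any distortion apply to the point x, -y, -z); pixel columns grow to the right and rows downward; lengths in m; the calibration is good to about 2 mm. A picture is of the moment at which its call begins. camera_info takes no time and is no camera call.
- finish_job(): hands the job in, once; it reports no verdict.
The state is a dict: "t": time; "q": joint angles; "joint_velocities": joint speeds; "effort": joint torques, N m; "ee_pos": TCP position; "eef_rot": TCP orientation; "contact_force": force on the tool from outside, world axes, zero at the start; "ft_torque": the same for the moment, N m; "width": opening from 0.0 (shut) to 1.0 (fully open).
Only numpy, scipy, OpenCV 4.12 (cv2) and the standard library are available. Lean on these libraries where they do the work, as an engineer would, in place of code of your own. Each camera call takes 0.05 s, during which the arm holds its last target. There are 200 camera calls.

## Working session

There is one attempt and no reset: what is moved stays moved. The work goes in short steps, Python scripts to look and compute and a tool call to move; the robot and the scene stay as the last step left them, time stands still between calls to the robot, and variables do not carry over. Pictures are saved under pics/ and viewed, about 8 in all and at most 12, crops included, and the job is handed in when it is done.

Besides the shell and the picture viewer there is one more tool, called after "Call:" as a command line: name --argument value ..., lists and objects as JSON in quotes. play_rows: Moves the arm, as the interface text tells. Its arguments: {"type":"object","properties":{"steps":{"type":"array"},"force":{"type":"number"}},"required":["steps"]}

```bash
mkdir -p pics; cat > h.py <<'E'
import numpy as np, cv2
from station import sense, capture, camera_info
def cam(n):
    i=camera_info(n); K=np.array([[i['fx'],0,i['cx']],[0,i['fy'],i['cy']],[0,0,1.]]); T=np.array(i['camera_from_world']); return K,np.array(i['dist_coeffs'],float),T
F=np.diag([1,-1,-1.])
def ray(n,uv):
    K,d,T=cam(n); p=cv2.undistortPoints(np.array(uv,float).reshape(-1,1,2),K,d)[:,0]
    R=F@T[:3,:3]; t=F@T[:3,3]; D=np.c_[p,np.ones(len(p))]@R; return -R.T@t, D/np.linalg.norm(D,axis=1)[:,None]
def onz(n,uv,z):
    o,D=ray(n,uv); return o+D*((z-o[2])/D[:,2])[:,None]
def proj(n,P):
    K,d,T=cam(n); R=F@T[:3,:3]; t=F@T[:3,3]; return cv2.projectPoints(np.array(P,float).reshape(-1,3),cv2.Rodrigues(R)[0],t,K,d)[0][:,0]
def tri(uva,uvb,a='top',b='side'):
    oa,da=ray(a,[uva]); ob,db=ray(b,[uvb]); s=np.linalg.lstsq(np.c_[da[0],-db[0]],ob-oa,rcond=None)[0]
    p,q=oa+s[0]*da[0],ob+s[1]*db[0]; return (p+q)/2,np.linalg.norm(p-q)
E
python3 - <<'E'
from h import *
for n in('top','side'):
    im=capture(n); cv2.imwrite(f'pics/{n}0.png',im); o,_=ray(n,[[320,240]]); print(n,o.round(3),onz(n,[[320,240]],0).round(3), camera_info(n)['fx'])
s=sense();print(s['t'],s['ee_pos'],s['eef_rot'],s['contact_force'],s['width'])
E
```

```text
top [0.439 0.044 1.148] [[0.596 0.05  0.   ]] 544.4845578273791
side [-0.042 -0.555  0.666] [[0.698 0.189 0.   ]] 472.22483844063333
0.1 [0.17930697 0.49315243 0.23056123] [-3.14149411e+00  1.40168735e-03  1.22198758e+00] [ 0.33919261  0.60062104 -0.70643859] 1.0027173373559701
```

View pics/top0.png

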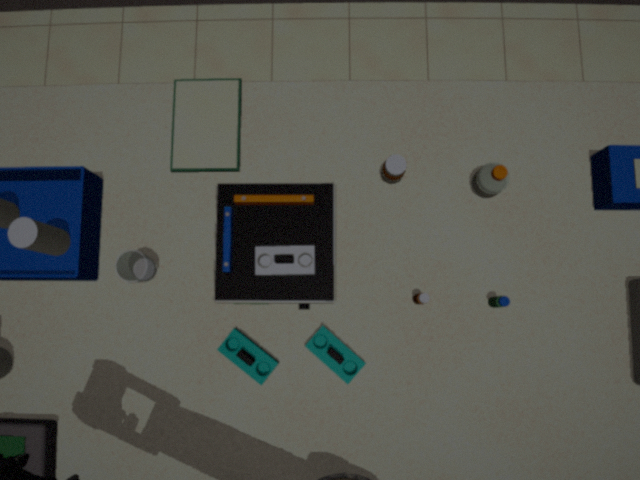

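View pics/side0.png

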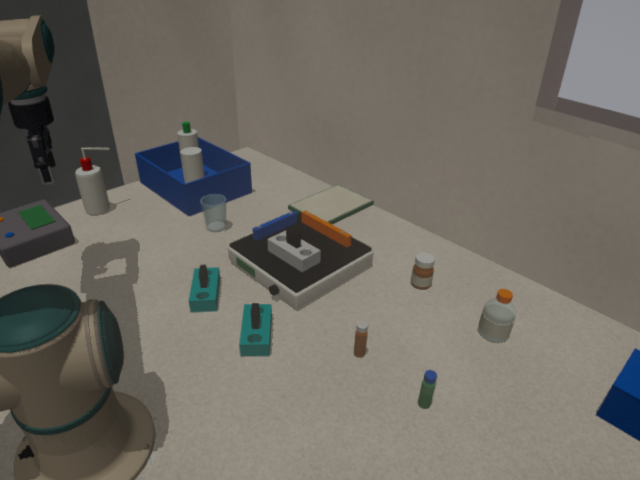

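The target is the aluminium block at top (285,260). The two turquoise blocks at (248,355) and (335,352) are decoys. The amber vial is at top (421,298) / side (361,340) and the green vial at top (500,300) / side (428,390). Bystanders are the jar at (394,167), the bottle at (490,178) and the beaker at (138,266). Next I take one close crop and measure.

```bash
python3 - <<'E'
from h import *
t=cv2.imread('pics/top0.png'); s=cv2.imread('pics/side0.png')
def up(i,x,y,w,h,f): return cv2.resize(i[y:y+h,x:x+w],None,fx=f,fy=f,interpolation=cv2.INTER_CUBIC)
a=up(t,210,178,130,130,3); b=up(t,400,280,130,40,3); c=up(s,225,190,150,110,2.6); d=up(s,340,310,110,110,2.6)
cv=np.zeros((600,800,3),np.uint8)
for im,(x,y) in((a,(0,0)),(b,(0,400)),(c,(400,0)),(d,(400,300))): cv[y:y+im.shape[0],x:x+im.shape[1]]=im[:600-y,:800-x]
cv2.imwrite('pics/crop1.png',cv)
def blobs(im,lo,hi,box,mn=8):
    hs=cv2.cvtColor(im,cv2.COLOR_BGR2HSV); m=cv2.inRange(hs,np.array(lo),np.array(hi)); k=np.zeros_like(m); x,y,w,h=box; k[y:y+h,x:x+w]=255; m&=k
    cs=[c for c in cv2.findContours(m,cv2.RETR_EXTERNAL,cv2.CHAIN_APPROX_NONE)[0] if len(c)>=mn]; return cs
for nm,im,lo,hi,box in [('orange top',t,(8,120,80),(25,255,255),(210,178,130,40)),('blue top',t,(100,120,60),(125,255,255),(210,190,40,100)),
  ('block top',t,(0,0,110),(180,70,255),(245,235,80,50)),('fin top',t,(0,0,0),(180,255,50),(268,250,34,20)),
  ('bluecap top',t,(105,120,50),(130,255,255),(480,285,40,30)),('bluecap side',s,(105,120,50),(130,255,255),(415,360,30,30)),
  ('platform+house',t,(0,0,0),(180,255,45),(205,175,140,130))]:
    for c in blobs(im,lo,hi,box):
        r=cv2.minAreaRect(c); print(nm,len(c),np.round(r[0],1),np.round(r[1],1),round(r[2],1),cv2.boundingRect(c))
        n='side' if 'side' in nm else 'top'; z={'o':.085,'b':.087}.get(nm[0],.055)
        if nm.startswith('fin'): z=.125
        if n=='top': print(onz(n,cv2.boxPoints(r),z)[:,:2].round(4).tolist(), onz(n,[r[0]],z).round(4))
E
```

```text
orange top 166 [273.5 198. ] [ 6. 79.] 90.0 (234, 195, 80, 7)
[[0.6757, 0.2214], [0.6747, 0.0632], [0.6625, 0.0632], [0.6635, 0.2211]] [[0.6691 0.142  0.085 ]]
blue top 140 [226.5 239. ] [64.  7.] 90.0 (223, 207, 8, 65)
[[0.651, 0.2427], [0.6509, 0.2286], [0.5231, 0.2262], [0.5231, 0.2401]] [[0.5866 0.2343 0.087 ]]
block top 141 [284.5 267. ] [11.3 55.1] 88.6 (257, 261, 56, 13)
[[0.5408, 0.1736], [0.5433, 0.0654], [0.521, 0.0649], [0.5185, 0.1728]] [[0.5309 0.1191 0.087 ]]
block top 23 [265.  260.5] [7. 8.] 90.0 (261, 257, 9, 8)
[[0.5506, 0.1654], [0.5506, 0.1496], [0.5368, 0.1495], [0.5368, 0.1653]] [[0.5437 0.1575 0.087 ]]
block top 22 [305.  259.5] [7. 8.] 90.0 (301, 256, 9, 8)
[[0.5524, 0.0868], [0.5523, 0.0711], [0.5386, 0.0711], [0.5386, 0.0867]] [[0.5455 0.0789 0.087 ]]
block top 132 [284.5 251.5] [ 9. 55.] 90.0 (257, 247, 56, 10)
[[0.5704, 0.1735], [0.5701, 0.0652], [0.5523, 0.0652], [0.5526, 0.1733]] [[0.5614 0.1192 0.087 ]]
fin top 47 [284.  258.5] [ 7. 18.] 90.0 (275, 255, 19, 8)
[[0.5503, 0.1345], [0.5503, 0.1004], [0.537, 0.1003], [0.537, 0.1344]] [[0.5436 0.1174 0.125 ]]
bluecap top 26 [503.5 301. ] [8. 9.] 90.0 (499, 297, 10, 9)
[[0.4712, -0.2977], [0.4711, -0.3153], [0.4557, -0.3147], [0.4558, -0.2971]] [[ 0.4634 -0.3062  0.087 ]]
bluecap side 26 [430. 375.] [ 8. 10.] 90.0 (425, 371, 11, 9)
platform+house 16 [304. 304.] [8. 0.] 180.0 (300, 304, 9, 1)
[[0.4593, 0.0739], [0.4593, 0.0739], [0.4593, 0.0899], [0.4593, 0.0899]] [[0.4593 0.0819 0.055 ]]
platform+house 459 [274.  241.5] [115. 118.] 90.0 (215, 184, 119, 116)
[[0.706, 0.2664], [0.7042, 0.0226], [0.4692, 0.0239], [0.4692, 0.2611]] [[0.5855 0.143  0.055 ]]
```

View pics/crop1.png

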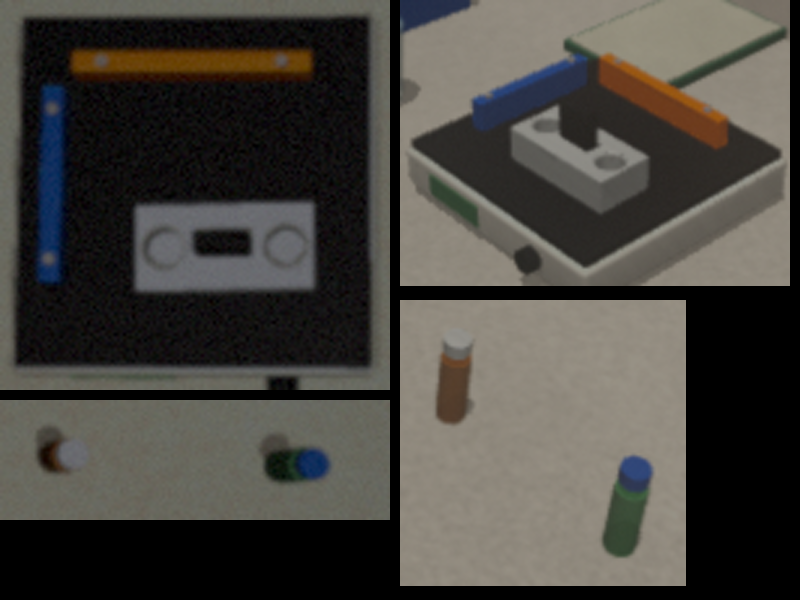

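The crop confirms it: the silver block with a black fin lies on the platform, with the amber (silver cap) and green (blue cap) vials on the bench. Now a subpixel measurement.

```bash
cat > meas.py <<'E'
from h import *
def grad(g,cols,r0,r1,axis=0):
    out=[]
    for c in cols:
        p=(g[r0:r1,c] if axis==0 else g[c,r0:r1]).astype(float); w=np.abs(np.diff(p)); k=w.argmax(); a,b=max(0,k-2),k+3; ww=w[a:b]
        v=r0+.5+(np.arange(a,a+len(ww))*ww).sum()/ww.sum(); out.append((c,v) if axis==0 else (v,c))
    return np.array(out)
def yaw_y(P): # line along object's y
    vx,vy,x,y=cv2.fitLine(P[:,:2].astype(np.float32),cv2.DIST_HUBER,0,.01,.01)[:,0]
    if vy<0: vx,vy=-vx,-vy
    return np.arctan2(-vx,vy),np.array([x,y])
def yaw_x(P):
    vx,vy,x,y=cv2.fitLine(P[:,:2].astype(np.float32),cv2.DIST_HUBER,0,.01,.01)[:,0]
    if vx<0: vx,vy=-vx,-vy
    return np.arctan2(vy,vx),np.array([x,y])
E
python3 - <<'E'
from meas import *
ims=[capture('top') for _ in range(8)]; t=np.mean(ims,0).astype(np.uint8); s=np.mean([capture('side') for _ in range(8)],0).astype(np.uint8)
cv2.imwrite('pics/topavg.png',t); cv2.imwrite('pics/sideavg.png',s)
g=cv2.GaussianBlur(t,(3,3),0)[:,:,2].astype(float) # red
print('block far edge',yaw_y(onz('top',grad(g,range(260,311),240,252),.087)))
print('block near edge',yaw_y(onz('top',grad(g,range(260,311),268,280),.087)))
print('block left edge',yaw_x(onz('top',grad(g,range(250,270),250,262,1),.087)))
print('block right edge',yaw_x(onz('top',grad(g,range(250,270),308,322,1),.087)))
print('orange far edge',yaw_y(onz('top',grad(g,range(238,310),190,198),.085)))
b=cv2.GaussianBlur(t,(3,3),0)[:,:,0].astype(float)
print('blue outer edge',yaw_x(onz('top',grad(b,range(212,266),219,227,1),.085)))
print('blue inner edge',yaw_x(onz('top',grad(b,range(212,266),227,236,1),.085)))
print('plat far',yaw_y(onz('top',grad(g,range(225,325),178,190),.055)))
print('plat right',yaw_x(onz('top',grad(g,range(195,290),326,340,1),.055)))
ht=cv2.cvtColor(t,cv2.COLOR_BGR2HSV); hs=cv2.cvtColor(s,cv2.COLOR_BGR2HSV)
print('amber cap',t[298,424],ht[298,424],'bench',ht[285,430],'side cap',hs[327,362],hs[310,380])
def cen(h,lo,hi,box):
    x,y,w,hh=box; m=cv2.inRange(h[y:y+hh,x:x+w],np.array(lo),np.array(hi)); M=cv2.moments(m,True); return (M['m10']/M['m00']+x,M['m01']/M['m00']+y),M['m00'],cv2.boundingRect(m)
bt=cen(ht,(105,120,50),(130,255,255),(480,285,40,30)); bs=cen(hs,(105,120,50),(130,255,255),(415,360,30,30)); print(bt,bs,tri(bt[0],bs[0]))
print('amber rough',tri((424.3,298.3),(362.,327)),onz('top',[(424.3,298.3)],.074))
print('bores',tri((265,260.6),(280.8,238.1)),tri((305.3,260),(305.8,251.9)))
print('fin', tri((284,258.5),(293.5,232)))
E
```

```text
block far edge (np.float32(0.017229037), array([0.5738045 , 0.12167266], dtype=float32))
block near edge (np.float32(0.013142304), array([0.51625717, 0.11409695], dtype=float32))
block left edge (np.float32(0.007310308), array([0.54926014, 0.17836528], dtype=float32))
block right edge (np.float32(0.0114892945), array([0.54681027, 0.06036805], dtype=float32))
orange far edge (np.float32(-0.005260543), array([0.6766557 , 0.13969395], dtype=float32))
blue outer edge (np.float32(-0.0007803842), array([0.5957801 , 0.24226475], dtype=float32))
blue inner edge (np.float32(-0.004719617), array([0.58953387, 0.22720456], dtype=float32))
plat far (np.float32(-0.006294922), array([0.70646656, 0.15548354], dtype=float32))
plat right (np.float32(0.0042364625), array([0.5332954 , 0.02337069], dtype=float32))
amber cap [109 104 104] [120  12 109] bench [ 28  29 105] side cap [ 23  14 147] [ 18  31 148]
((503.6533333333333, 300.94666666666666), 75.0, (19, 12, 10, 9)) ((430.35897435897436, 374.8333333333333), 78.0, (10, 11, 11, 9)) (array([ 0.46404448, -0.3114789 ,  0.07257591]), np.float64(0.0005199000118393174))
amber rough (array([ 0.46985596, -0.15554016,  0.06997335]), np.float64(0.00015824725492111696)) [[ 0.46968349 -0.15473877  0.074     ]]
bores (array([0.54244155, 0.15846433, 0.08603953]), np.float64(0.0029078336002282238)) (array([0.54459965, 0.07826096, 0.08660678]), np.float64(0.00020001660280403143))
fin (array([0.54407205, 0.11777397, 0.12021339]), np.float64(0.0001521777746598223))
```

Call:
play_rows --steps '[[[29.1,-64.9,-6],[0,0,-1.222],0],[[29.1,-64.9,-6],[0,0,-1.222],0],[[29.1,-64.9,-6],[0,0,-1.222],0],[[29.1,-64.9,-6],[0,0,-1.222],0],[[29.1,-64.9,-6],[0,0,-1.222],0],[[29.1,-64.9,-6],[0,0,-1.222],0],[[29.1,-64.9,-6],[0,0,-1.222],0],[[29.1,-64.9,-6],[0,0,-1.222],0],[[29.1,-64.9,-6],[0,0,-1.222],0],[[29.1,-64.9,-6],[0,0,-1.222],0]]' --force 30

```text
t: 1.9
ee_pos: [0.3837, 0.0367, 0.1896]
eef_rot: [-3.141, -0.002, -0.001]
contact_force: [0.5, 1.1, 0.2]
width: 1.0
```

Call:
play_rows --steps '[[[8.6,-19.2,-3],[0,0,0],0],[[8.6,-19.2,-3],[0,0,0],0],[[8.6,-19.2,-3],[0,0,0],0],[[8.6,-19.2,-3],[0,0,0],0],[[8.6,-19.2,-3],[0,0,0],0],[[8.6,-19.2,-3],[0,0,0],0],[[8.6,-19.2,-3],[0,0,0],0]]'

```text
t: 2.6
ee_pos: [0.4695, -0.1546, 0.1596]
eef_rot: [-3.141, -0.001, -0.001]
contact_force: [-0.3, 0.0, 0.5]
width: 1.002
```

```bash
python3 - <<'E'
from h import *
s=sense();print(s['t'],s['ee_pos'],s['eef_rot'],s['width'])
im=capture('side'); print(proj('side',[s['ee_pos'],[.47,-.1555,.076]])); cv2.imwrite('pics/s1.png',cv2.resize(im[230:400,270:470],None,fx=3,fy=3))
E
```

```text
2.6 [ 0.46949371 -0.15456201  0.15958534] [-3.14088345e+00 -1.25766749e-03 -7.98410130e-04] 1.0022226436174735
[[365.11550652 288.59946588]
 [362.2307937  324.52918585]]
```

View pics/s1.png

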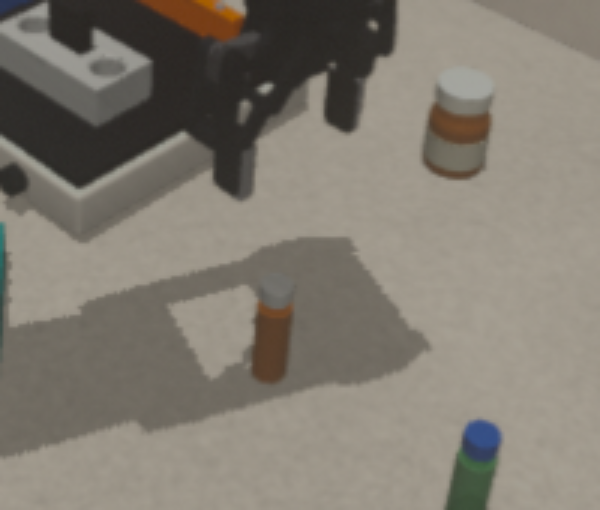

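Fingers straddle the amber vial (fingers at crop (235,180) and (345,115), vial at (275,330)). Descend and close.

Call:
play_rows --steps '[[[0,-0.1,-5],[0,0,0],0],[[0,-0.1,-10],[0,0,0],0],[[0,-0.1,-12.5],[0,0,0],0],[[0,-0.1,-12.5],[0,0,0],0],[[0,-0.1,-12.5],[0,0,0],0.6],[[0,-0.1,-12.5],[0,0,0],0.8],[[0,-0.1,-12.5],[0,0,0],1],[[0,-0.1,-12.5],[0,0,0],1],[[0,-0.1,-12.5],[0,0,0],1],[[0,-0.1,-12.5],[0,0,0],1]]'

```text
t: 3.65
ee_pos: [0.4702, -0.1554, 0.0362]
eef_rot: [3.141, -0.004, 0.0]
contact_force: [-0.5, 1.4, 6.7]
width: 0.253
```

Call:
play_rows --steps '[[[0,0,0],[0,0,0],1],[[0,0,0],[0,0,0],1],[[0,0,0],[0,0,0],1],[[0,0,0],[0,0,0],1]]'

```text
t: 4.05
ee_pos: [0.4703, -0.1555, 0.0362]
eef_rot: [3.141, -0.004, -0.0]
contact_force: [-0.6, -0.5, 1.2]
width: 0.258
```

Call:
play_rows --steps '[[[0,0,5],[0,0,0],1],[[0,0,10],[0,0,0],1],[[0,2,15],[0,0,0],1],[[7.4,31.4,15],[0,0,0.014],1],[[7.4,31.4,15],[0,0,0.014],1],[[7.4,31.4,15],[0,0,0.014],1],[[7.4,31.4,15],[0,0,0.014],1],[[7.4,31.4,15],[0,0,0.014],1],[[7.4,31.4,15],[0,0,0.014],1],[[7.4,31.4,15],[0,0,0.014],1]]'

```text
t: 5.05
ee_pos: [0.5441, 0.1634, 0.1853]
eef_rot: [-3.141, -0.003, 0.02]
contact_force: [0.5, -0.8, -0.2]
width: 0.261
```

Call:
play_rows --steps '[[[0,0,0],[0,0,0],1],[[0,0,0],[0,0,0],1]]'

```text
t: 5.25
ee_pos: [0.5438, 0.163, 0.1847]
eef_rot: [-3.141, -0.002, 0.019]
contact_force: [0.4, -0.8, -0.3]
width: 0.255
```

Call:
play_rows --steps '[[[0.05,-0.4,0],[0,0,-0.005],1],[[0.05,-0.4,0],[0,0,-0.005],1],[[0.05,-0.4,-3],[0,0,-0.005],1],[[0.05,-0.4,-5],[0,0,-0.005],1],[[0.05,-0.4,-5],[0,0,-0.005],1],[[0.05,-0.4,-5],[0,0,-0.005],1],[[0.05,-0.4,-5],[0,0,-0.005],1]]'

```text
t: 5.95
ee_pos: [0.5451, 0.1588, 0.1366]
eef_rot: [-3.141, -0.004, 0.014]
contact_force: [-0.2, -0.4, -0.6]
width: 0.256
```

```bash
python3 - <<'E'
from h import *
s=sense();print(s['t'],s['ee_pos'],s['eef_rot'],s['width'],s['contact_force'])
im=np.mean([capture('side') for _ in range(4)],0).astype(np.uint8); e=s['ee_pos']
b=np.array([e[0],e[1],e[2]-.036]); th=np.linspace(0,6.283,40,endpoint=False)
c=lambda p,r: proj('side',p+np.c_[r*np.cos(th),r*np.sin(th),0*th])
x,y,f=240,190,6
v=cv2.resize(im[y:y+95,x:x+125],None,fx=f,fy=f,interpolation=cv2.INTER_CUBIC)
cv2.imwrite('pics/s2.png',v)
print('vial bottom px',((proj('side',[b])-[x,y])*f).round(),'bore px',((proj('side',[[.5444,.159,.087],[.5456,.079,.087]])-[x,y])*f).round())
E
```

```text
5.95 [0.54514309 0.15875548 0.13655875] [-3.14061542 -0.00421099  0.01388542] 0.2564808409241501 [-0.16414882 -0.37964396 -0.58959658]
vial bottom px [[253. 253.]] bore px [[252. 284.]
 [395. 369.]]
```

View pics/s2.png

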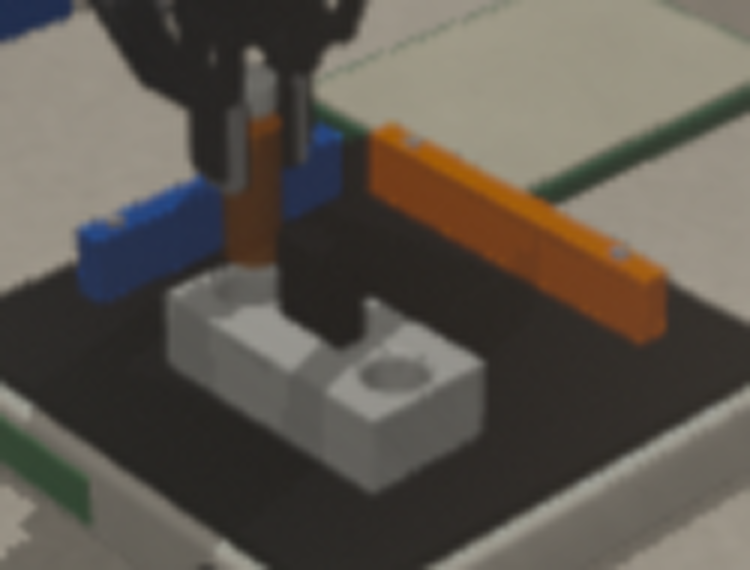

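The side view shows the amber vial's foot at (253,262), over the left bore at about (250,290). The bores sit about 1 px nearer the camera than predicted, so I shift about 1 mm and lower.

Call:
play_rows --steps '[[[-0.12,-0.07,0],[0,0,0],1],[[-0.12,-0.07,-0.4],[0,0,0],1],[[-0.12,-0.07,-0.8],[0,0,0],1],[[-0.12,-0.07,-1.2],[0,0,0],1],[[-0.12,-0.07,-1.6],[0,0,0],1],[[-0.12,-0.07,-1.9],[0,0,0],1],[[-0.12,-0.07,-1.9],[0,0,0],1]]'

```text
t: 6.85
ee_pos: [0.5432, 0.1583, 0.116]
eef_rot: [-3.141, -0.002, 0.014]
contact_force: [-0.2, -0.1, -0.5]
width: 0.256
```

Call:
play_rows --steps '[[[0,0,-0.4],[0,0,0],1],[[0,0,-0.8],[0,0,0],1],[[0,0,-1.2],[0,0,0],1],[[0,0,-1.5],[0,0,0],1],[[0,0,-1.5],[0,0,0],1]]'

```text
t: 7.35
ee_pos: [0.543, 0.1582, 0.1003]
eef_rot: [-3.141, -0.001, 0.014]
contact_force: [-0.7, 0.3, 0.3]
width: 0.255
```

Call:
play_rows --steps '[[[0,0,-0.1],[0,0,0],1],[[0,0,-0.1],[0,0,0],0.72],[[0,0,-0.1],[0,0,0],0.65],[[0,0,-0.1],[0,0,0],0.5],[[0,0,-0.1],[0,0,0],0.3],[[0,0,-0.1],[0,0,0],0.2],[[0,0,-0.1],[0,0,0],0.2],[[0,0,3],[0,0,0],0.2],[[0,0,7],[0,0,0],0.1],[[0,0,10],[0,0,0],0]]'

```text
t: 8.35
ee_pos: [0.5432, 0.1582, 0.2028]
eef_rot: [-3.141, -0.003, 0.014]
contact_force: [0.7, 0.2, 1.2]
width: 0.996
```

Call:
play_rows --steps '[[[-7.9,-47,-4],[0,0,-0.014],0],[[-7.9,-47,-4],[0,0,-0.014],0],[[-7.9,-47,-4],[0,0,-0.014],0],[[-7.9,-47,-4],[0,0,-0.014],0],[[-7.9,-47,-4],[0,0,-0.014],0],[[-7.9,-47,-4],[0,0,-0.014],0],[[-7.9,-47,-4],[0,0,-0.014],0],[[-7.9,-47,-4],[0,0,-0.014],0],[[-7.9,-47,-4],[0,0,-0.014],0],[[-7.9,-47,-4],[0,0,-0.014],0]]'

```text
t: 9.35
ee_pos: [0.4628, -0.315, 0.1623]
eef_rot: [-3.141, -0.002, -0.002]
contact_force: [0.3, 0.8, -0.0]
width: 0.997
```

Call:
play_rows --steps '[[[0,0,0],[0,0,0],0],[[0,0,0],[0,0,0],0]]'

```text
t: 9.55
ee_pos: [0.4626, -0.3152, 0.162]
eef_rot: [-3.141, -0.002, -0.004]
contact_force: [0.4, 0.1, -0.0]
width: 1.001
```

```bash
python3 - <<'E'
from meas import *
s=sense();print(s['t'],s['ee_pos'],s['eef_rot'])
t=np.mean([capture('top') for _ in range(6)],0).astype(np.uint8); sd=np.mean([capture('side') for _ in range(6)],0).astype(np.uint8)
g=cv2.GaussianBlur(t,(3,3),0)[:,:,2].astype(float)
print('block far edge',yaw_y(onz('top',grad(g,range(260,311),240,252),.087)))
print('block left edge',yaw_x(onz('top',grad(g,range(250,270),250,262,1),.087)))
print('block right edge',yaw_x(onz('top',grad(g,range(250,270),308,322,1),.087)))
a=cv2.resize(t[235:285,245:325],None,fx=5,fy=5,interpolation=cv2.INTER_CUBIC); b=cv2.resize(sd[190:285,240:365],None,fx=3,fy=3,interpolation=cv2.INTER_CUBIC)
c=np.zeros((285,800,3),np.uint8); c[:250,:400]=a; c[:285,410:785]=b; cv2.imwrite('pics/c3.png',c)
E
```

```text
9.55 [ 0.46255898 -0.31520888  0.16204533] [-3.14066338e+00 -1.86134556e-03 -3.65079265e-03]
block far edge (np.float32(0.017497614), array([0.5739744 , 0.11043979], dtype=float32))
block left edge (np.float32(0.010781776), array([0.5447246 , 0.17823552], dtype=float32))
block right edge (np.float32(0.0087245265), array([0.54445934, 0.06040764], dtype=float32))
```

View pics/c3.png

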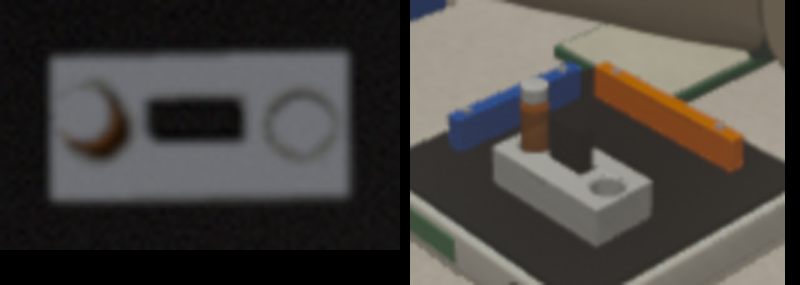

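The amber vial is seated upright in the left bore (crop (95,115)) and the block has not moved. Now the green vial.

Call:
play_rows --steps '[[[0.14,0.37,0],[0,0,0],0],[[0.14,0.37,0],[0,0,0],0],[[0.14,0.37,-5],[0,0,0],0],[[0.14,0.37,-10],[0,0,0],0],[[0.14,0.37,-12.6],[0,0,0],0],[[0.14,0.37,-12.6],[0,0,0],0.5],[[0.14,0.37,-12.6],[0,0,0],0.8],[[0.14,0.37,-12.6],[0,0,0],1],[[0.14,0.37,-12.6],[0,0,0],1],[[0.14,0.37,-12.6],[0,0,0],1]]'

```text
t: 11.15
ee_pos: [0.4651, -0.3119, 0.0385]
eef_rot: [3.14, -0.005, -0.002]
contact_force: [-1.8, -0.3, 5.2]
width: 0.261
```

Call:
play_rows --steps '[[[0,0,0],[0,0,0],1],[[0,0,0],[0,0,0],1],[[0,0,0],[0,0,0],1],[[0,0,0],[0,0,0],1],[[0,0,0],[0,0,0],1]]'

```text
t: 11.65
ee_pos: [0.4652, -0.3119, 0.0386]
eef_rot: [3.14, -0.005, -0.002]
contact_force: [0.7, 0.8, 2.9]
width: 0.257
```

Call:
play_rows --steps '[[[0,0,5],[0,0,0],1],[[0,0,10],[0,0,0],1],[[0,2,15],[0,0,0],1],[[7.9,39,15],[0,0,0.015],1],[[7.9,39,15],[0,0,0.015],1],[[7.9,39,15],[0,0,0.015],1],[[7.9,39,15],[0,0,0.015],1],[[7.9,39,15],[0,0,0.015],1],[[7.9,39,15],[0,0,0.015],1],[[7.9,39,15],[0,0,0.015],1]]'

```text
t: 12.65
ee_pos: [0.5379, 0.051, 0.1882]
eef_rot: [3.139, -0.005, 0.013]
contact_force: [1.3, 0.1, -0.2]
width: 0.258
```

Call:
play_rows --steps '[[[0,0,0],[0,0,0],1],[[0,0,0],[0,0,0],1],[[0,0,0],[0,0,0],1]]'

```text
t: 12.95
ee_pos: [0.5377, 0.0501, 0.1879]
eef_rot: [3.139, -0.004, 0.012]
contact_force: [0.0, -0.9, -0.5]
width: 0.254
```

Call:
play_rows --steps '[[[0.64,2.79,0],[0,0,0.002],1],[[0.64,2.79,0],[0,0,0.002],1],[[0.64,2.79,-2],[0,0,0.002],1],[[0.64,2.79,-4.9],[0,0,0.002],1],[[0.64,2.79,-4.9],[0,0,0.002],1],[[0.64,2.79,-4.9],[0,0,0.002],1],[[0.64,2.79,-4.9],[0,0,0.002],1]]'

```text
t: 13.65
ee_pos: [0.5449, 0.0773, 0.1408]
eef_rot: [3.139, -0.007, 0.013]
contact_force: [0.2, -0.4, -0.3]
width: 0.26
```

```bash
python3 - <<'E'
from h import *
s=sense();print(s['t'],s['ee_pos'],s['eef_rot'],s['width'],s['contact_force'])
im=np.mean([capture('side') for _ in range(4)],0).astype(np.uint8); e=s['ee_pos']
x,y,f=240,190,6
cv2.imwrite('pics/s4.png',cv2.resize(im[y:y+95,x:x+125],None,fx=f,fy=f,interpolation=cv2.INTER_CUBIC))
print('vial bottom px',((proj('side',[[e[0],e[1],e[2]-.0386]])-[x,y])*f).round(),((proj('side',[[.5441,.078,.087]])-[x,y])*f).round())
E
```

```text
13.65 [0.54490953 0.07734089 0.14078605] [ 3.13911521 -0.00666193  0.01319165] 0.26019752737064555 [ 0.22420002 -0.38699562 -0.34619792]
vial bottom px [[397. 337.]] [[394. 371.]]
```

View pics/s4.png

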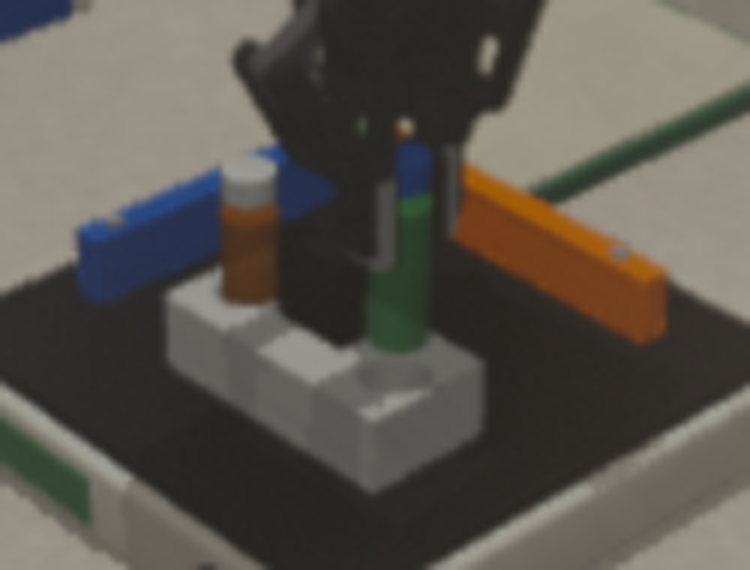

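Green's foot at (398,345) is directly above the right bore (396,375), and amber is standing. Lower it.

Call:
play_rows --steps '[[[-0.09,0.06,0],[0,0,0],1],[[-0.09,0.06,-0.4],[0,0,0],1],[[-0.09,0.06,-0.8],[0,0,0],1],[[-0.09,0.06,-1.2],[0,0,0],1],[[-0.09,0.06,-1.6],[0,0,0],1],[[-0.09,0.06,-2.0],[0,0,0],1],[[-0.09,0.06,-2.2],[0,0,0],1],[[-0.09,0.06,-2.2],[0,0,0],1]]'

```text
t: 14.65
ee_pos: [0.5434, 0.0785, 0.1175]
eef_rot: [3.139, -0.005, 0.014]
contact_force: [0.3, -0.0, 0.1]
width: 0.254
```

Call:
play_rows --steps '[[[0.05,-0.03,-0.4],[0,0,0],1],[[0.05,-0.03,-0.8],[0,0,0],1],[[0.05,-0.03,-1.2],[0,0,0],1],[[0.05,-0.03,-1.4],[0,0,0],1],[[0.05,-0.03,-1.4],[0,0,0],1]]'

```text
t: 15.15
ee_pos: [0.5438, 0.0782, 0.103]
eef_rot: [3.139, -0.004, 0.014]
contact_force: [-0.1, -0.4, -1.3]
width: 0.257
```

Call:
play_rows --steps '[[[0,0,-0.1],[0,0,0],1],[[0,0,-0.1],[0,0,0],0.72],[[0,0,-0.1],[0,0,0],0.65],[[0,0,-0.1],[0,0,0],0.5],[[0,0,-0.1],[0,0,0],0.3],[[0,0,-0.1],[0,0,0],0.2],[[0,0,-0.1],[0,0,0],0.2],[[0,0,3],[0,0,0],0.2],[[0,0,7],[0,0,0],0.3],[[0,0,10],[0,0,0],0.3]]'

```text
t: 16.15
ee_pos: [0.544, 0.0782, 0.2053]
eef_rot: [3.139, -0.006, 0.014]
contact_force: [0.0, -0.4, 0.1]
width: 0.7
```

```bash
python3 - <<'E'
from meas import *
s=sense();print(s['t'],s['ee_pos'],s['eef_rot'],s['width'],s['contact_force'])
sd=np.mean([capture('side') for _ in range(4)],0).astype(np.uint8); t=capture('top')
b=cv2.resize(sd[150:285,230:365],None,fx=4,fy=4,interpolation=cv2.INTER_CUBIC); cv2.imwrite('pics/s5.png',b)
E
```

```text
16.15 [0.54398193 0.0782278  0.2053433 ] [ 3.13917932 -0.0059358   0.01407462] 0.7004279431627038 [ 0.0303026  -0.38577889  0.09680445]
```

View pics/s5.png

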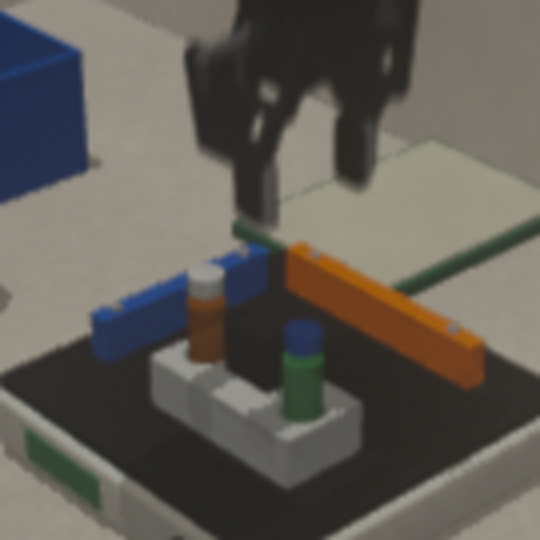

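Both vials are seated upright in the bores (amber (207,320), green (303,375)). Now grip the fin.

Call:
play_rows --steps '[[[0,4.0,0],[0,0,0],0.4],[[0,4.0,0],[0,0,0],0.4],[[0,4.0,0],[0,0,0],0.4],[[0,4.0,-4],[0,0,0],0.4],[[0,4.0,-8],[0,0,0],0.4],[[0,4.0,-9.5],[0,0,0],0.4],[[0,4.0,-9.5],[0,0,0],0.4]]' --force 50

```text
t: 17.1
ee_pos: [0.5419, 0.1174, 0.1043]
eef_rot: [3.138, 0.003, 0.013]
contact_force: [0.6, -0.1, 0.8]
width: 0.595
```

Call:
play_rows --steps '[[[0.2,0.08,-0.5],[0,0,0],0.4],[[0.2,0.08,-0.9],[0,0,0],0.5],[[0.2,0.08,-0.9],[0,0,0],0.7],[[0.2,0.08,-0.9],[0,0,0],0.8],[[0.2,0.08,-0.9],[0,0,0],1],[[0.2,0.08,-0.9],[0,0,0],1],[[0.2,0.08,-0.9],[0,0,0],1],[[0.2,0.08,-0.9],[0,0,0],1]]'

```text
t: 17.9
ee_pos: [0.5443, 0.1182, 0.0963]
eef_rot: [3.138, 0.001, 0.013]
contact_force: [-0.4, -1.1, 5.3]
width: 0.154
```

Call:
play_rows --steps '[[[0.3,0.2,0],[0,0,0],1],[[1.0,0.6,0],[0,0,-0.004],1],[[2.0,1.1,0],[0,0,-0.008],1],[[3.0,1.7,0],[0,0,-0.012],1],[[4.0,2.3,0],[0,0,-0.018],1],[[5.0,2.8,0],[0,0,-0.018],1],[[6.0,3.4,0],[0,0,-0.018],1],[[7.0,4.0,0],[0,0,-0.018],1],[[7.6,4.3,0],[0,0,-0.018],1],[[7.6,4.3,0],[0,0,-0.018],1]]'

```text
t: 18.9
ee_pos: [0.6213, 0.1619, 0.0963]
eef_rot: [3.139, -0.0, -0.004]
contact_force: [1.6, 1.6, 3.6]
width: 0.156
```

```bash
python3 - <<'E'
from meas import *
s=sense();print(s['t'],s['ee_pos'],s['eef_rot'],s['width'],s['contact_force'],s['ft_torque'])
sd=np.mean([capture('side') for _ in range(4)],0).astype(np.uint8)
cv2.imwrite('pics/s6.png',cv2.resize(sd[170:285,230:365],None,fx=5,fy=5,interpolation=cv2.INTER_CUBIC))
s=sense();print(s['contact_force'])
E
```

```text
18.9 [0.62131064 0.16186812 0.0962778 ] [ 3.13890779e+00 -1.81712686e-04 -4.21287604e-03] 0.15616682749738048 [1.58507715 1.60694114 3.62926383] [ 0.11648161 -0.17714512 -0.00040164]
[1.45248622 0.39867182 2.79181901]
```

View pics/s6.png

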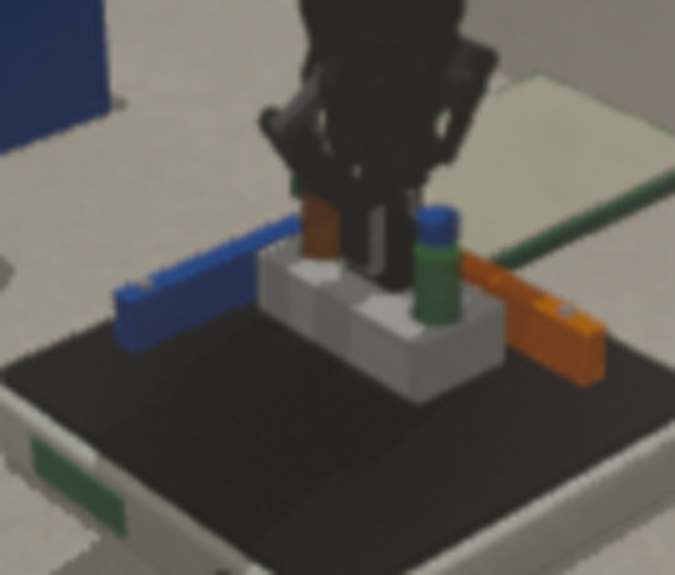

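The block moved with the grip, vials standing, about 13 mm and 8 mm short of the stops. Creep into contact.

Call:
play_rows --steps '[[[0.3,0.15,0],[0,0,0],1],[[0.6,0.3,0],[0,0,0],1],[[0.9,0.5,0],[0,0,0],1],[[1.1,0.65,0],[0,0,0],1],[[1.3,0.75,0],[0,0,0],1],[[1.4,0.85,0],[0,0,0],1],[[1.4,0.85,0],[0,0,0],1]]'

```text
t: 19.8
ee_pos: [0.6326, 0.1687, 0.0964]
eef_rot: [3.136, 0.007, -0.005]
contact_force: [-13.3, -7.8, 9.7]
width: 0.155
```

Call:
play_rows --steps '[[[0.3,0.3,-0.1],[0,0,0],1],[[0.3,0.3,-0.1],[0,0,0],1],[[0.3,0.3,-0.1],[0,0,0],1],[[0.3,0.3,-0.1],[0,0,0],1],[[0.3,0.3,-0.1],[0,0,0],1],[[0.3,0.3,-0.1],[0,0,0],1]]'

```text
t: 20.4
ee_pos: [0.6328, 0.1688, 0.0966]
eef_rot: [3.13, 0.015, -0.006]
contact_force: [-25.1, -15.1, 19.7]
width: 0.159
```

```bash
python3 - <<'E'
from meas import *
s=sense();print(s['t'],s['ee_pos'],s['eef_rot'],s['width'],s['contact_force'],s['ft_torque'])
sd=np.mean([capture('side') for _ in range(4)],0).astype(np.uint8); t=np.mean([capture('top') for _ in range(4)],0).astype(np.uint8)
a=cv2.resize(sd[180:270,240:365],None,fx=4.4,fy=4.4,interpolation=cv2.INTER_CUBIC)
b=cv2.resize(t[178:308,210:340],None,fx=1.9,fy=1.9,interpolation=cv2.INTER_CUBIC)
c=np.zeros((400,800,3),np.uint8); c[:a.shape[0],:a.shape[1]]=a; c[:b.shape[0],552:552+b.shape[1]]=b[:,:248]; cv2.imwrite('pics/s7.png',c)
s=sense();print(s['t'],s['contact_force'])
E
```

```text
20.4 [0.63275276 0.16883198 0.0966119 ] [ 3.13043071  0.01549119 -0.0061758 ] 0.15895410269756502 [-25.09710592 -15.14695227  19.65369224] [-2.03298656  3.89843258  0.26853273]
20.8 [-24.6259835  -15.36034119  18.55868504]
```

View pics/s7.png

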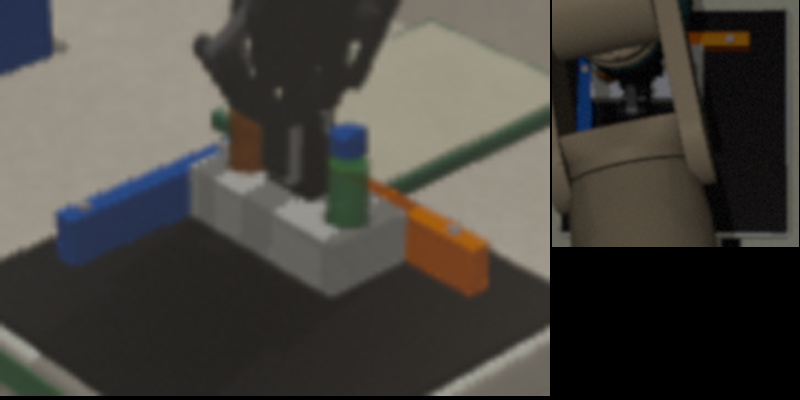

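Call:
play_rows --steps '[[[0.25,0.27,-0.1],[0.005,-0.008,0],1],[[0.25,0.27,-0.1],[0.01,-0.015,0],1],[[0.25,0.27,-0.1],[0.015,-0.02,0],1],[[0.25,0.27,-0.1],[0.015,-0.02,0],1],[[0.25,0.27,-0.1],[0.015,-0.02,0],1],[[0.25,0.27,-0.1],[0.015,-0.02,0],1],[[0.25,0.27,-0.1],[0.015,-0.02,0],1],[[0.25,0.27,-0.1],[0.015,-0.02,0],1]]'

```text
t: 21.6
ee_pos: [0.6327, 0.169, 0.0965]
eef_rot: [3.14, 0.004, -0.007]
contact_force: [-20.5, -11.7, 17.2]
width: 0.156
```

```bash
python3 - <<'E'
from meas import *
from station import finish_job
for _ in range(6): sd=capture('side')
s=sense();print(s['t'],s['ee_pos'],s['eef_rot'],s['width'],s['contact_force'],np.abs(s['joint_velocities']).max())
f=np.array(s['contact_force'])
ims=sd[180:270,240:365]; h=cv2.cvtColor(ims,cv2.COLOR_BGR2HSV)
print('green px',cv2.countNonZero(cv2.inRange(h,(45,80,30),(85,255,255))),'amber px',cv2.countNonZero(cv2.inRange(h[:45,45:65],(3,90,40),(18,255,255))))
if f[0]<-8 and f[1]<-6: print(finish_job())
E
```

```text
21.9 [0.6326865  0.16896152 0.09644636] [ 3.14014169  0.00369592 -0.00679212] 0.15812538183847138 [-21.26924688 -13.66537729  17.36357513] 0.0017725371139702376
green px 40 amber px 91
the job is handed in; nothing more can be done
None
```

I put both vials in the block, slid the loaded block square into the corner, and handed the job in at about 22 s while still pressing. The interface gives no verdict, so the outcome rests on my own checks.

- **Vials:** amber went into the left bore and green into the right. Both went in without measurable contact force. The side view taken after release shows both standing upright, with the block still about 90 mm and 50 mm short of the stops.
- **Pressing:** I gripped the fin and pushed. At hand-in the push was about 21 N towards the far stop and 14 N towards the left stop, with about 17 N downwards. The arm was at rest.
- **Square and flat:** tool tilt was about 0.004 rad and its yaw −0.007 rad, against a shaker yaw I measured as about −0.004 rad.

**Weak or disagreeing checks:**
- The block stopped about 2 mm in x and 0.5 mm in y short of the home position I worked out from the camera. It moved less than 0.3 mm under an extra 12 N and 7 N, so I take this as camera error, not a gap.
- The gripper partly hid the amber vial in the last view, so its seating there is confirmed only for the part I could see.
- I did not re-measure where the bottle, jar and beaker stand at the end. The planned paths kept well clear of them, and no move showed unexpected force.

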